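# Point out the order of the stains

### The job

Show a trainee the order in which the stains go on the slide: point down at the bottle with the pointed purple cap, then at the amber glass dropper bottle with the black bulb, then at the bottle with the pointed red cap, each time holding the fingertips centred 1 to 4 cm above the very top of the bottle for about two seconds. Touch nothing at any time, and do not point at the bottle with the blue cap, which is not used. Finish with the hand drawn back, 15 cm or more away from every bottle's top.

Things in the scene. Friction and masses are not known exactly. Their poses are not given: they have to be found in the camera images.
- purple_bottle: white plastic dropper bottle, 36 mm in diameter, 98 mm tall, with a pointed purple cap (cap base 22 mm, point about 10 mm wide); stands loose and upright on the worktop. Origin: centre of its underside, z up. First in the staining order.
- purple_tip (a point): the topmost point of the purple cap, on the bottle's axis, 98 mm above the bottle's underside
- amber_bottle: small amber-brown glass dropper bottle with a black rubber bulb on top, 34 mm in diameter, 102 mm tall; stands loose and upright on the worktop. Origin: centre of its underside, z up. Second in the staining order. (The thicker brown bottle with a flat blue screw cap far to the right is another thing.)
- amber_tip (a point): the topmost point of the black rubber bulb, on the bottle's axis, 102 mm above the bottle's underside
- red_bottle: white plastic dropper bottle, 36 mm in diameter, 98 mm tall, with a pointed red cap (cap base 22 mm, point about 10 mm wide); stands loose and upright on the worktop. Origin: centre of its underside, z up. Third and last in the staining order.
- red_tip (a point): the topmost point of the red cap, on the bottle's axis, 98 mm above the bottle's underside
- blue_bottle: white plastic dropper bottle, 36 mm in diameter, 98 mm tall, with a pointed blue cap (cap base 22 mm, point about 10 mm wide); stands loose and upright on the worktop. Origin: centre of its underside, z up. Not part of this staining; not to be pointed at.
- blue_tip (a point): the topmost point of the blue cap, on the bottle's axis, 98 mm above the bottle's underside
- bench_timer: white bench timer, 66x66x18 mm, lying behind the row of bottles; bystander. Origin: centre of its underside
- red_lid_cup: white sample cup with a flat red lid, 58 mm in diameter, 70 mm tall, to the left of the bottles; bystander. Origin: centre of its underside
- orange_slide_box: shut orange slide box, 96x165x34 mm, behind the bottles; bystander. Origin: centre of its underside
- brown_notebook: brown spiral notebook, 148x109x13 mm, lying to the right of the bottles; bystander. Origin: centre of its underside
- mini_centrifuge: fixed grey bench centrifuge to the right behind the bottles, 217x182 mm, 121 mm tall. Origin: centre of its underside. A tall fixed cupboard, higher than the arm, closes the right end of the worktop: its left side is 0.305 m to the right of this origin, its front 0.32 m nearer the robot (handles some 4 cm more). A hand that starts beside it is best drawn in toward the robot base before it swings round.

How it is judged:
By the outcome, as a careful person would: the job done as asked, in the order asked, and still so for the second after the job is handed in, with the robot touching nothing.
It also fails if it takes over 70 s, if anything falls off the work surface, if the arm or the gripper's body presses on something with over 40 N, if the wrist force passes 120 N, or if a joint passes its speed limit or range.

### The arm

A 7-joint arm with a two-finger parallel gripper is mounted at the origin on a cart in front of the work surface, level with it; the furniture and walls round the work are solid. World frame = base frame: x ahead of the robot, y to its left, z up, the work surface at z = 0. Lengths are in m, angles in rad, forces in N, time in s.
With the tool pointing down it reaches from about 0.425 to 0.825 m from the base axis. Payload 3.6 kg.
Tool frame: the origin (TCP) lies midway between the tips of the shut fingers; the grasp point (between the pads) lies r.grip_depth behind it (r.grip_depth is the distance from the TCP to the grasp point, in m); z points along the fingers, x is the direction in which the jaws open and shut, and the axes are right-handed (so a half turn about z gives the same grasp; the last joint's range is limited). The gripper opens to 85 mm and grips with 20 to 120 N. Pads are 22 mm wide; open, the fingers measure 114 mm over their backs; the gripper's body (76 mm by 85 mm) begins 54 mm behind the grasp point. The pads swing forward as they close: fully open they stand 13 mm farther back than shut.
Start: joints at [1.298, 0.615, -0.013, 1.423, 0.008, 1.103, -0.04], TCP at [0.159, -0.63, 0.231] pointing down, gripper open.
Joint ranges: [-3.12, 3.12], [-0.3, 2.06], [-1.34, 1.32], [0.26, 2.42], [-1.36, 4.5], [0.01, 1.98], [-2.84, 2.84]. Speed limits (rad/s): [2.79, 2.79, 3.14, 3.14, 3.14, 3.14, 3.14].

### API

Orientations are given as a unit quaternion [w, x, y, z].
In Python, from station import r, viewer gives the robot as it stands. The module is installed in compiled form; this text tells all that it offers.
- The arm moves only by the tool carry_out, never from a script. Its argument "steps" is text: rows parted by semicolons, each of 5 numbers parted by spaces: the finger opening in mm, from 0 to 85.4, then the shift along the world's x, y, z in mm, then the turn about the world's z in rad. In form: gripper tx ty tz roll; .... A call has 1 to 10 rows; each row is the pose to reach, as a shift and turn from the pose commanded when the call began; what a row does not reach only later rows make up. A row lasts 1/12 s, in which the tool goes at most 41.7 mm and 7.16 degrees, less where a joint would pass 70% of its speed; a pose out of reach is approached as far as the arm can. A call with a gripper value outside its range is refused whole. The fingers move at their own pace and stop on an object; the grip force is fixed at half the most. Time passes only in rows, so rows that repeat a pose let the fingers close. It gives the time, the measured TCP pose, the force and the opening at its end, in the units of the state.
- r.state(): the state, without advancing time (a new reading comes with each control period).
- viewer.read_camera(name): name is "scene" or "top" or "wrist"; returns a dict with "frame" (400x640x3 uint8, red, green, blue), "intrinsics" (3x3 intrinsics, pixels), "eye" and "rotation" of the camera in the world; the wrist camera has in their place "mount" (4x4, takes a point from camera to tool coordinates, whose origin is the TCP and whose axes are the tool frame's). Camera axes: x right, y down, z forward; pixel columns grow to the right and rows downward; lengths in m; the calibration is good to about 2 mm. A picture is of the moment at which its call begins: read the wrist's pose just before it. There is no depth.
- r.hand_in(): hands the job in, once; it reports no verdict.
The state is a dict: "t": time; "qpos": joint angles; "dq": joint speeds; "joint_efforts": joint torques, N m; "eef_pos": TCP position; "eef_rot": TCP orientation; "contact_force": force on the tool from outside, world axes, zero at the start; "ft_torque": the same for the moment, N m; "finger_gap": finger opening in m.
Only numpy, scipy, OpenCV 4.12 (cv2) and the standard library are available. Lean on these libraries where they do the work, as an engineer would, in place of code of your own. Each camera call takes 0.05 s, during which the arm holds its last target. There are 200 camera calls.

## Working session

There is one attempt and no reset: what is moved stays moved. The work goes in short steps, Python scripts to look and compute and a tool call to move; the robot and the scene stay as the last step left them, time stands still between calls to the robot, and variables do not carry over. Pictures are saved under pics/ and viewed, about 8 in all and at most 12, crops included, and the job is handed in when it is done.

Besides the shell and the picture viewer there is one more tool, called after "Emit:" by a JSON object that holds its "fn" and its "kwargs". carry_out: Moves the arm, as the interface text tells. Its arguments: {"type":"object","properties":{"steps":{"type":"string"}},"required":["steps"]}

```bash
mkdir -p pics; python3 - <<'E'
from station import r, viewer
import cv2,numpy as np
s=r.state();print(s['t'],s['eef_pos'],s['eef_rot'],s['finger_gap'],r.grip_depth)
for n in("scene","top"):
    c=viewer.read_camera(n);cv2.imwrite(f"pics/{n}0.png",c["frame"][:,:,::-1])
    print(n,c["intrinsics"],c["eye"],c["rotation"])
    np.savez(f"{n}.npz",K=c["intrinsics"],e=c["eye"],R=c["rotation"])
E
```

```text
0.0 [ 0.158658   -0.62956704  0.23015873] [-7.60970618e-04  7.88797222e-01 -6.14652238e-01 -9.95260593e-04] 0.08506256928604258 0.0187
scene [[485.89541201   0.         315.53850621]
 [  0.         485.89541201 199.18994465]
 [  0.           0.           1.        ]] [-0.22772533  0.6984888   0.58739519] [ 0.22492702 -0.32449207  0.77340321 -0.49594376]
top [[431.31039479   0.         318.64414772]
 [  0.         431.31039479 204.07403616]
 [  0.           0.           1.        ]] [ 0.41418491 -0.02959326  1.45326679] [-0.033378    0.7098991  -0.70236504  0.04015626]
```

View pics/scene0.png

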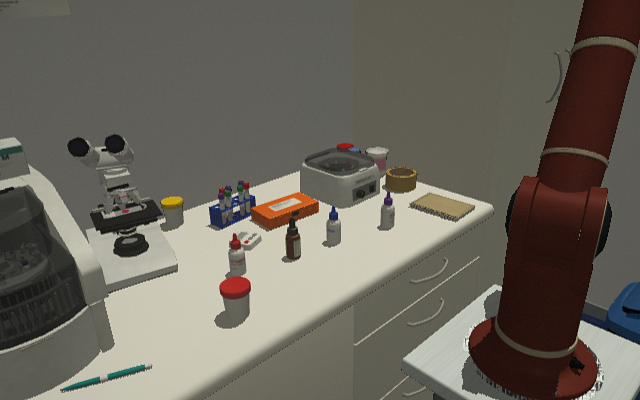

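View pics/top0.png

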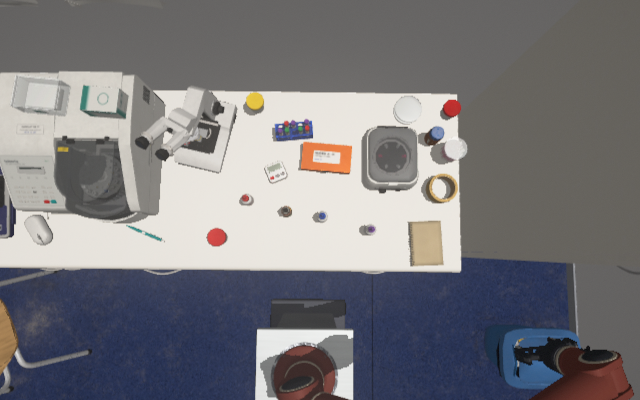

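The scene view shows the tips near red (235,237), amber (294,213), blue (334,208) and purple (388,197). In the top view they are near red (246,199), amber (286,211), blue (322,216) and purple (370,229). I'll zoom in for sharper tip pixels.

```bash
python3 - <<'E'
import cv2,numpy as np
a=cv2.imread("pics/scene0.png");b=cv2.imread("pics/top0.png")
def z(im,u,v):return cv2.resize(im[v-16:v+16,u-16:u+16],(192,192),interpolation=cv2.INTER_NEAREST)
A=np.hstack([z(a,*p) for p in((235,240),(293,215),(334,212),(388,202))])
B=np.hstack([z(b,*p) for p in((246,199),(286,211),(322,216),(370,229))])
cv2.imwrite("pics/z.png",np.vstack([A,B]))
E
```

```text
(no output)
```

View pics/z.png

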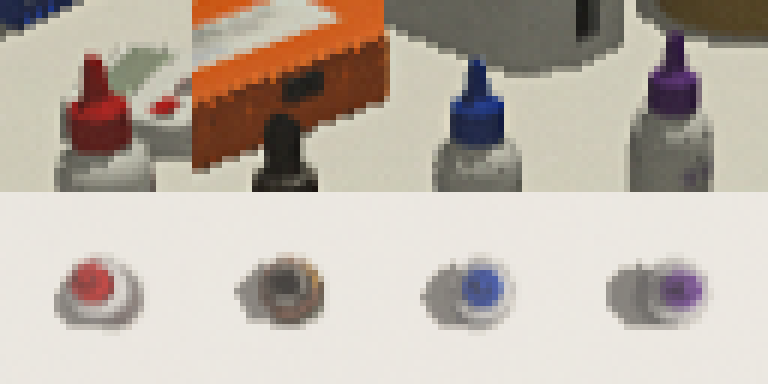

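```bash
cat > h.py <<'E'
import numpy as np
from scipy.spatial.transform import Rotation as Ro
def ray(n,p):
    d=np.load(n+".npz");q=d['R'];R=Ro.from_quat(np.r_[q[1:],q[0]]).as_matrix() if q.size==4 else q
    v=R@np.linalg.inv(d['K'])@np.r_[p,1];return d['e'],v/np.linalg.norm(v)
def plane(n,p,z):
    e,v=ray(n,p);return e+v*(z-e[2])/v[2]
def tri(p1,p2):
    L=[ray("scene",p1),ray("top",p2)]
    M=[np.eye(3)-np.outer(v,v) for _,v in L]
    return np.linalg.solve(sum(M),sum(m@e for m,(e,_) in zip(M,L)))
E
python3 - <<'E'
from h import *
for n,z,a,b in(("red",.098,(234,233),(244.7,197.7)),("amber",.102,(291.7,218.3),(285.5,209.7)),("blue",.098,(333,205.7),(321.9,215.4)),("purple",.098,(388.2,191.2),(371.2,228.8))):
    print(n,tri(a,b).round(4),plane("scene",a,z).round(4),plane("top",b,z).round(4))
E
```

```text
red [0.575  0.1939 0.0976] [0.5765 0.1957 0.098 ] [0.5734 0.1919 0.098 ]
amber [0.5374 0.0631 0.099 ] [0.5337 0.0676 0.102 ] [0.5364 0.0622 0.102 ]
blue [ 0.5203 -0.0523  0.0972] [ 0.5194 -0.0509  0.098 ] [ 0.52   -0.0525  0.098 ]
purple [ 0.4788 -0.2084  0.0984] [ 0.4789 -0.2097  0.098 ] [ 0.4795 -0.2079  0.098 ]
```

Emit:
{"fn": "carry_out", "kwargs": {"steps": "0 -15 50 10 0; 0 -30 90 10 0; 0 -40 130 10 0; 0 -45 170 10 0; 0 -45 170 10 0; 0 -20 190 10 0; 0 15 210 10 0; 0 50 235 10 0; 0 80 260 10 0; 0 80 260 10 0"}}

```text
t: 0.93
eef_pos: [0.2461, -0.3639, 0.2413]
eef_rot: [-0.003, 0.793, -0.609, 0.0]
contact_force: [0.2, -0.2, 0.1]
finger_gap: -0.0001
```

Emit:
{"fn": "carry_out", "kwargs": {"steps": "0 30 20 0 0; 0 65 42 0 0; 0 98 65 0 0; 0 132 88 0 0; 0 165 110 0 0; 0 200 133 0 0; 0 235 157 0 0; 0 235 157 0 0; 0 235 157 0 0; 0 235 157 0 0"}}

```text
t: 1.77
eef_pos: [0.4729, -0.2137, 0.2407]
eef_rot: [0.001, 0.789, -0.615, -0.001]
contact_force: [0.2, -0.5, -0.2]
finger_gap: 0.0001
```

```bash
python3 - <<'E'
from station import r, viewer
import cv2,numpy as np
from h import *
s=r.state();print(s['t'],s['eef_pos'],s['eef_rot'])
c=viewer.read_camera("wrist");cv2.imwrite("pics/w1.png",c["frame"][:,:,::-1])
q=np.array(s['eef_rot']);R=Ro.from_quat(np.r_[q[1:],q[0]]).as_matrix();M=c["mount"]
np.savez("wrist.npz",K=c["intrinsics"],e=R@M[:3,3]+s['eef_pos'],R=R@M[:3,:3])
E
```

```text
1.7667 [ 0.47287787 -0.21374683  0.24068653] [ 7.06102730e-04  7.88767474e-01 -6.14690760e-01 -8.02077084e-04]
```

View pics/w1.png

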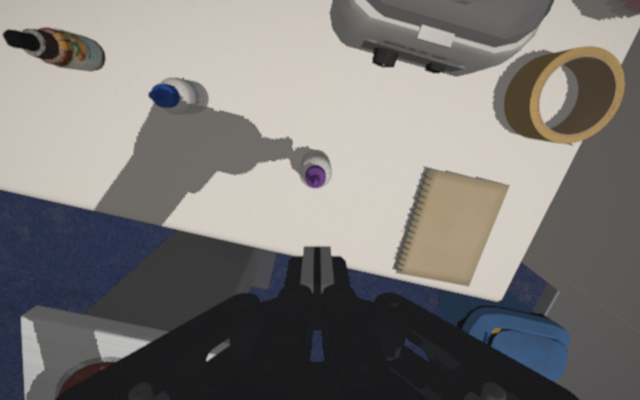

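The wrist view shows the purple cap at about (315,177), the blue point near (157,96) and the amber bulb end near (8,36). I'll compare these with the fixed-camera positions.

```bash
python3 - <<'E'
from h import *
for n,p,z in(("purple",(315,177),.098),("blue",(157,96),.098),("amber",(8,36),.100)):print(n,plane("wrist",p,z).round(4))
E
```

```text
purple [ 0.4839 -0.2088  0.098 ]
blue [ 0.5206 -0.057   0.098 ]
amber [0.538  0.0652 0.1   ]
```

Emit:
{"fn": "carry_out", "kwargs": {"steps": "0 7 6 -20 0; 0 7 6 -45 0; 0 7 6 -70 0; 0 7 6 -90 0; 0 7 6 -105 0; 0 7 6 -116 0; 0 7 6 -116 0; 0 7 6 -116 0; 0 7 6 -116 0; 0 7 6 -116 0"}}

```text
t: 2.65
eef_pos: [0.4811, -0.2081, 0.1264]
eef_rot: [-0.0, 0.788, -0.615, 0.001]
contact_force: [-0.1, 0.1, 1.3]
finger_gap: -0.0001
```

Emit:
{"fn": "carry_out", "kwargs": {"steps": "0 0 0 0 0; 0 0 0 0 0; 0 0 0 0 0; 0 0 0 0 0; 0 0 0 0 0; 0 0 0 0 0; 0 0 0 0 0; 0 0 0 0 0; 0 0 0 0 0; 0 0 0 0 0"}}

```text
t: 3.48
eef_pos: [0.4808, -0.2072, 0.1253]
eef_rot: [-0.0, 0.789, -0.615, -0.0]
contact_force: [-0.1, 0.5, -0.2]
finger_gap: -0.0
```

```bash
python3 - <<'E'
from station import r, viewer
import cv2,numpy as np
s=r.state();print(s['t'],s['eef_pos'])
a=viewer.read_camera("scene")["frame"][:,:,::-1];c=viewer.read_camera("wrist")["frame"][:,:,::-1]
cv2.imwrite("pics/p1.png",np.hstack([cv2.resize(a[150:250,338:438],(400,400)),c[60:360,170:470][:400]if 0 else cv2.resize(c[80:280,220:420],(400,400))]))
E
```

```text
3.4833 [ 0.48081504 -0.20724335  0.12526212]
```

View pics/p1.png

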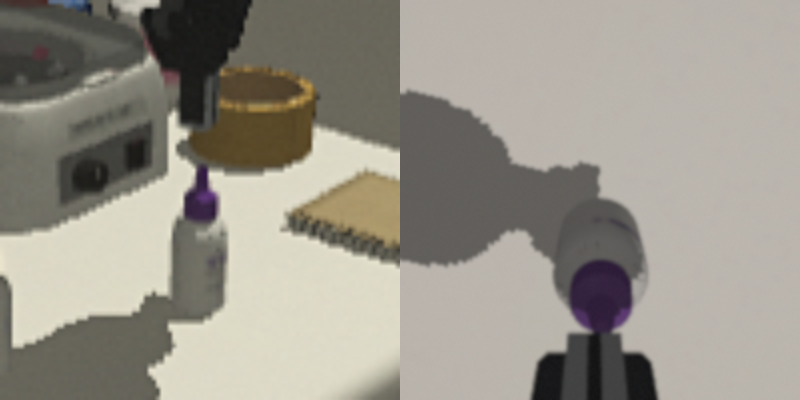

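The left crop shows the fingertips about 2.7 cm straight above the purple point, and the wrist crop shows the point centred between the fingers. I'll keep holding, then rise.

Emit:
{"fn": "carry_out", "kwargs": {"steps": "0 0 0 0 0; 0 0 0 0 0; 0 0 0 0 0; 0 0 0 0 0; 0 0 0 0 0; 0 0 0 0 0; 0 0 0 0 0; 0 0 0 0 0; 0 0 0 0 0; 0 0 0 0 0"}}

```text
t: 4.42
eef_pos: [0.4808, -0.2073, 0.1253]
eef_rot: [-0.0, 0.789, -0.615, -0.0]
contact_force: [-0.6, -0.4, -0.6]
finger_gap: -0.0001
```

Emit:
{"fn": "carry_out", "kwargs": {"steps": "0 0 0 0 0; 0 0 0 0 0; 0 0 0 30 0; 0 0 0 65 0; 0 0 0 100 0; 0 0 0 130 0; 0 -5 20 130 0; 0 -15 50 130 0; 0 -25 85 130 0; 0 -35 120 130 0"}}

```text
t: 5.25
eef_pos: [0.4452, -0.0864, 0.2555]
eef_rot: [-0.0, 0.788, -0.615, 0.0]
contact_force: [-0.1, 0.9, 0.1]
finger_gap: 0.0002
```

Emit:
{"fn": "carry_out", "kwargs": {"steps": "0 -3 35 0 0; 0 2 70 0 0; 0 20 95 0 0; 0 45 118 0 0; 0 70 138 0 0; 0 90 150 0 0; 0 90 150 0 0; 0 90 150 0 0; 0 90 150 0 0; 0 90 150 0 0"}}

```text
t: 6.08
eef_pos: [0.5349, 0.0615, 0.2552]
eef_rot: [0.001, 0.788, -0.615, -0.0]
contact_force: [0.2, 0.6, 0.1]
finger_gap: 0.0
```

```bash
python3 - <<'E'
from station import r, viewer
import cv2,numpy as np
from h import *
s=r.state();print(s['t'],s['eef_pos'],s['eef_rot'])
c=viewer.read_camera("wrist");cv2.imwrite("pics/w2.png",c["frame"][:,:,::-1])
q=np.array(s['eef_rot']);R=Ro.from_quat(np.r_[q[1:],q[0]]).as_matrix();M=c["mount"]
np.savez("wrist.npz",K=c["intrinsics"],e=R@M[:3,3]+s['eef_pos'],R=R@M[:3,:3])
E
```

```text
6.0833 [0.53492654 0.06152603 0.25521068] [ 6.43688043e-04  7.88320623e-01 -6.15264307e-01 -1.17328061e-04]
```

View pics/w2.png

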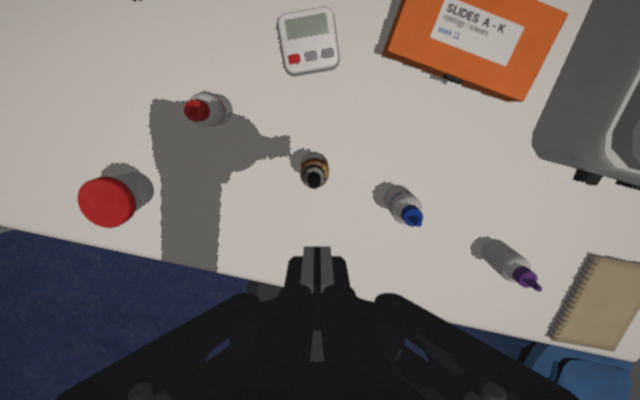

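The wrist view shows the amber bulb top at about (314,181) and the red point at about (193,113).

```bash
python3 - <<'E'
from h import *
for n,p,z in(("amber",(314,181),.102),("red",(193,113),.098)):print(n,plane("wrist",p,z).round(4))
E
```

```text
amber [0.5395 0.0658 0.102 ]
red [0.5746 0.191  0.098 ]
```

Emit:
{"fn": "carry_out", "kwargs": {"steps": "0 3 2 -25 0; 0 3 2 -55 0; 0 3 2 -85 0; 0 3 2 -105 0; 0 3 2 -120 0; 0 3 2 -127 0; 0 3 2 -127 0; 0 3 2 -127 0; 0 3 2 -127 0; 0 3 2 -127 0"}}

```text
t: 6.97
eef_pos: [0.5397, 0.0648, 0.1296]
eef_rot: [-0.001, 0.789, -0.615, 0.001]
contact_force: [0.4, -0.6, -0.3]
finger_gap: -0.0002
```

Emit:
{"fn": "carry_out", "kwargs": {"steps": "0 0 0 0 0; 0 0 0 0 0; 0 0 0 0 0; 0 0 0 0 0; 0 0 0 0 0; 0 0 0 0 0; 0 0 0 0 0; 0 0 0 0 0; 0 0 0 0 0; 0 0 0 0 0"}}

```text
t: 7.8
eef_pos: [0.5388, 0.0647, 0.1283]
eef_rot: [0.0, 0.789, -0.615, -0.0]
contact_force: [0.1, -0.4, -0.1]
finger_gap: -0.0002
```

```bash
python3 - <<'E'
from station import r, viewer
import cv2,numpy as np
s=r.state();print(s['t'],s['eef_pos'])
a=viewer.read_camera("scene")["frame"][:,:,::-1];c=viewer.read_camera("wrist")["frame"][:,:,::-1]
cv2.imwrite("pics/p2.png",np.hstack([cv2.resize(a[170:270,243:343],(400,400)),cv2.resize(c[80:280,220:420],(400,400))]))
E
```

```text
7.8 [0.53878728 0.06472133 0.12825762]
```

View pics/p2.png

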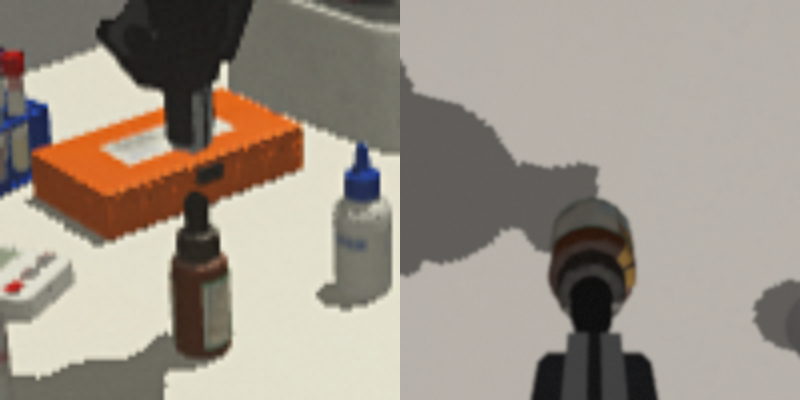

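The fingertips are centred over the amber bulb, about 2.6 cm above it. I'll hold, then rise and move to red.

Emit:
{"fn": "carry_out", "kwargs": {"steps": "0 0 0 0 0; 0 0 0 0 0; 0 0 0 0 0; 0 0 0 0 0; 0 0 0 0 0; 0 0 0 0 0; 0 0 0 0 0; 0 0 0 0 0; 0 0 0 0 0; 0 0 0 0 0"}}

```text
t: 8.73
eef_pos: [0.5388, 0.0648, 0.1283]
eef_rot: [-0.0, 0.789, -0.615, -0.0]
contact_force: [-0.6, 0.5, 0.2]
finger_gap: -0.0001
```

Emit:
{"fn": "carry_out", "kwargs": {"steps": "0 0 0 0 0; 0 0 0 0 0; 0 0 0 30 0; 0 0 0 65 0; 0 0 0 100 0; 0 10 35 110 0; 0 20 70 110 0; 0 30 105 110 0; 0 36 127 110 0; 0 36 127 110 0"}}

```text
t: 9.57
eef_pos: [0.5742, 0.1998, 0.2383]
eef_rot: [-0.003, 0.792, -0.611, -0.002]
contact_force: [-0.3, 0.0, -0.4]
finger_gap: 0.0001
```

Emit:
{"fn": "carry_out", "kwargs": {"steps": "0 0 0 0 0; 0 0 0 -25 0; 0 0 0 -55 0; 0 0 0 -85 0; 0 0 0 -105 0; 0 0 0 -114 0; 0 0 0 -114 0; 0 0 0 -114 0; 0 0 0 -114 0; 0 0 0 -114 0"}}

```text
t: 10.4
eef_pos: [0.576, 0.1919, 0.1262]
eef_rot: [-0.002, 0.789, -0.615, 0.001]
contact_force: [-0.3, -0.0, 0.2]
finger_gap: 0.0002
```

Emit:
{"fn": "carry_out", "kwargs": {"steps": "0 0 0 0 0; 0 0 0 0 0; 0 0 0 0 0; 0 0 0 0 0; 0 0 0 0 0; 0 0 0 0 0; 0 0 0 0 0; 0 0 0 0 0; 0 0 0 0 0; 0 0 0 0 0"}}

```text
t: 11.23
eef_pos: [0.5748, 0.1918, 0.1243]
eef_rot: [-0.0, 0.789, -0.615, -0.0]
contact_force: [-0.2, -0.4, -0.4]
finger_gap: 0.0002
```

```bash
python3 - <<'E'
from station import r, viewer
import cv2,numpy as np
s=r.state();print(s['t'],s['eef_pos'])
a=viewer.read_camera("scene")["frame"][:,:,::-1];c=viewer.read_camera("wrist")["frame"][:,:,::-1]
cv2.imwrite("pics/p3.png",np.hstack([cv2.resize(a[190:290,185:285],(400,400)),cv2.resize(c[80:280,220:420],(400,400))]))
E
```

```text
11.2333 [0.57480037 0.1917526  0.1242638 ]
```

View pics/p3.png

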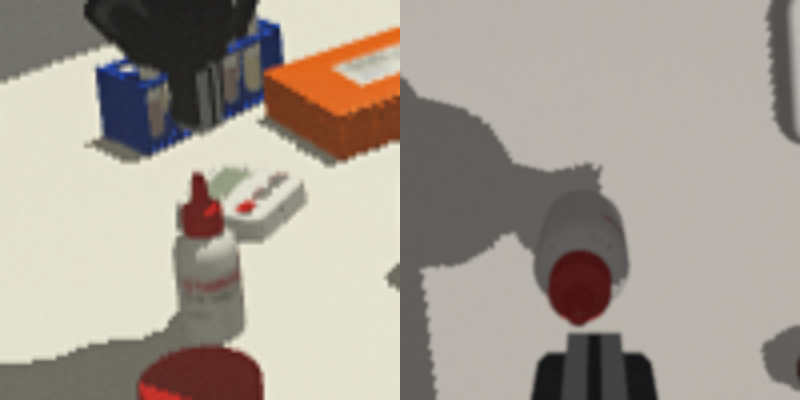

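The red point sits about 4 mm left of the finger centre in the wrist crop, at about (310,238) in full-frame pixels. The scene triangulation put it at y 0.194, which agrees. I'll nudge over during the hold, then draw back up and toward the base.

Emit:
{"fn": "carry_out", "kwargs": {"steps": "0 1 4 0 0; 0 1 4 0 0; 0 1 4 0 0; 0 1 4 0 0; 0 1 4 0 0; 0 1 4 0 0; 0 1 4 0 0; 0 1 4 0 0; 0 1 4 0 0; 0 1 4 0 0"}}

```text
t: 12.17
eef_pos: [0.5758, 0.1957, 0.1243]
eef_rot: [-0.0, 0.789, -0.615, 0.0]
contact_force: [-0.7, 0.2, -0.2]
finger_gap: 0.0001
```

Emit:
{"fn": "carry_out", "kwargs": {"steps": "0 0 0 0 0; 0 0 0 0 0; 0 0 0 0 0; 0 0 0 0 0; 0 0 0 0 0; 0 0 0 0 0; 0 0 0 30 0; 0 0 0 65 0; 0 0 0 100 0; 0 0 0 130 0"}}

```text
t: 13.0
eef_pos: [0.576, 0.1959, 0.2567]
eef_rot: [-0.001, 0.789, -0.615, 0.0]
contact_force: [0.9, 0.2, 0.6]
finger_gap: 0.0
```

Emit:
{"fn": "carry_out", "kwargs": {"steps": "0 -15 -10 25 0; 0 -40 -20 45 0; 0 -70 -30 65 0; 0 -95 -35 75 0; 0 -110 -40 80 0; 0 -110 -40 80 0; 0 -110 -40 80 0; 0 -110 -40 80 0; 0 -110 -40 80 0; 0 -110 -40 80 0"}}

```text
t: 13.83
eef_pos: [0.4664, 0.1558, 0.3334]
eef_rot: [0.0, 0.789, -0.615, -0.001]
contact_force: [-0.2, 0.4, -0.1]
finger_gap: 0.0002
```

```bash
python3 - <<'E'
from station import r, viewer
import cv2,numpy as np
s=r.state();print(s['t'],s['eef_pos'],abs(np.array(s['dq'])).max())
for t in((.480,-.208,.098),(.538,.065,.102),(.575,.195,.098),(.52,-.053,.098)):print(np.linalg.norm(s['eef_pos']-np.array(t)))
a=viewer.read_camera("scene")["frame"][:,:,::-1];cv2.imwrite("pics/end.png",a)
E
```

```text
13.8333 [0.46637892 0.15583554 0.33342995] 0.0020179526873906296
0.4335770881296041
0.25872861044562806
0.26222062042395394
0.319240914231245
```

View pics/end.png

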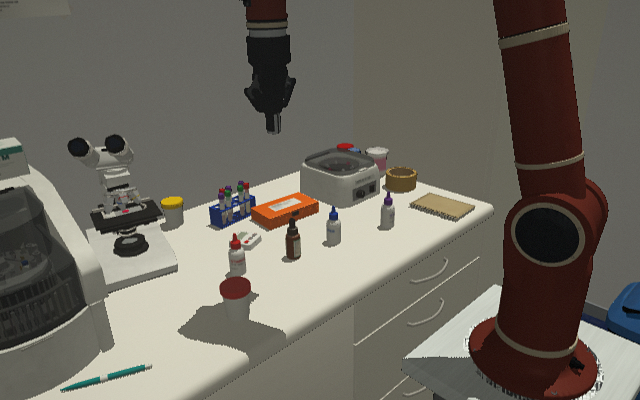

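All bottles stand where they were, and the hand is clear and still. Handing in.

```bash
python3 -c "
from station import r
print(r.hand_in())"
```

```text
the job is handed in; nothing more can be done
None
```

I pointed the closed fingertips down at the purple bottle, then the amber one, then the red one, and handed the job in at about 14 s. Each time they stayed about 2.6 cm above the tip for roughly 2.2–2.6 s. The path kept about 8 cm to the side of the blue bottle and well above it.

- **Centring:** The camera estimates of each tip agreed to within about 5 mm. At red, the wrist view showed the fingertips about 4 mm off centre, so I corrected this partway through the hold. Only about the last 1.3 s there was fully centred. Purple and amber looked centred within 2–3 mm.
- **Contact:** Force readings stayed around 1 N, which is noise level. In the last picture every bottle and bystander stands where it was.
- **Finish:** The hand is still, and its fingertips are at least 25 cm from every bottle's top.

No check failed.

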